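Put three mixed-up bench tools back in their own trays

TASK

The block plane, the screw jar and the tape measure have each been put in a wrong tray. Park one of them on the empty cork mat to make room, then move each into the middle of the tray whose dark silhouette shows its own shape, so that all three stand or lie flat as they do now, inside the lips, and let go. Set things down rather than dropping them or tipping them over, and leave the board, the mallet and the chisel where they are.

Things in the scene. Friction and masses are not known exactly. Their poses are not given: they have to be found in the camera images.
- plane: Pocket block plane, steel and dark iron with a small dark wooden front knob: 120 mm long (own y), 40 mm wide (own x, parallel side faces from 0 to 32 mm up), 45 mm tall at the knob, about 0.4 kg. Origin: centre of its flat sole (underside), z up. Grip across the width.
- jar: Round screw jar of clear plastic with dark metal lid: body 56 mm diameter up to 66 mm, lid 58 mm diameter, 84 mm tall, about 0.25 kg. Origin: centre of its underside, z up.
- tape: Tape measure, grey plastic case standing on its narrow base: 66 mm long (own y), 40 mm thick (own x), 62 mm tall, edges rounded by 9 mm, small steel hook tab 10 mm beyond its +y end near the base, about 0.25 kg. Origin: centre of its underside, z up. Grip across the thickness.
- plane_tray: Fixed plywood tray: floor 8 mm above the bench, inside 100 mm (own x) by 136 mm (own y), lip 7 mm thick and 8 mm above the floor. Origin: on the bench under the centre of the compartment, z up. Outside its +x lip (away from the robot), 85 mm from the origin, lies a flat dark-wood silhouette: a long bar with rounded ends, 110 x 30 mm (the plane's place).
- jar_tray: Fixed plywood tray: floor 8 mm above the bench, inside 100 mm (own x) by 136 mm (own y), lip 7 mm thick and 8 mm above the floor. Origin: on the bench under the centre of the compartment, z up. Outside its +x lip (away from the robot), 85 mm from the origin, lies a flat dark-wood silhouette: a round disc, 42 mm diameter (the jar's place).
- tape_tray: Fixed plywood tray: floor 8 mm above the bench, inside 100 mm (own x) by 136 mm (own y), lip 7 mm thick and 8 mm above the floor. Origin: on the bench under the centre of the compartment, z up. Outside its +x lip (away from the robot), 85 mm from the origin, lies a flat dark-wood silhouette: a short rectangle, 28 x 46 mm, with a small tab on one end (the tape measure's place).
- mat: Empty cork mat fixed on the bench, 110 mm (own x) by 140 mm (own y), 5 mm thick: the free spot. Origin: centre of its underside.
- board: Bystander: loose dovetailed board, 100 x 218 x 18 mm, lying beyond the trays. Origin: underside, centre of its plain part.
- mallet: Bystander: loose wooden mallet lying beyond the trays, head 110 x 65 x 60 mm, handle 200 mm. Origin: bench level, 100 mm from the head's centre towards the handle's end.
- chisel: Bystander: loose chisel lying between the robot and the trays, 220 mm long (own y), 28 mm thick. Origin: underside, near where blade and handle meet.
Mind the look-alikes: they are no part of the job. Leave any red look-alike of the plane alone.

How it is judged:
By the outcome, as a careful person would: the job done as asked, in the order asked, and still so for the second after the job is handed in, with the robot touching nothing.
It also fails if it takes over 107 s, if anything falls off the work surface, if the arm or the gripper's body presses on something with over 40 N, if the wrist force passes 120 N, or if a joint passes its speed limit or range.

ROBOT

A 7-joint arm with a two-finger parallel gripper is mounted at the origin on the work surface. World frame = base frame: x ahead of the robot, y to its left, z up, the work surface at z = 0. Lengths are in mm, angles in rad, forces in N, time in s.
With the tool pointing down it reaches from about 400 to 875 mm from the base axis. Payload 4.4 kg.
Tool frame: the origin (TCP) lies midway between the tips of the shut fingers; the grasp point (between the pads) lies 19 mm behind it; z points along the fingers, y is the line along which they close (so a half turn about z gives the same grasp; the last joint's range is limited). The gripper opens to 85 mm and grips with 20 to 120 N. Pads are 22 mm wide; open, the fingers measure 114 mm over their backs; the gripper's body (76 mm by 85 mm) begins 54 mm behind the grasp point. The pads swing forward as they close: fully open they stand 13 mm farther back than shut.
Start: joints at [1.195, 0.628, 0.038, 1.517, -0.027, 0.996, -0.02], TCP at [198.193, -619.062, 210.013] pointing down, gripper open.
Joint ranges: [-3.06, 3.06], [-0.37, 2.12], [-1.25, 1.32], [0.18, 2.47], [-1.1, 4.24], [0.23, 1.98], [-2.94, 2.94]. Speed limits (rad/s): [2.57, 2.57, 3.14, 3.14, 3.14, 3.14, 3.14].

INTERFACE

Orientations are given as [roll, pitch, yaw] about the fixed x, y, z axes, in that order (R = Rz(yaw) Ry(pitch) Rx(roll)).
In Python, from cell import readout, optics, order gives the robot as it stands.
- The arm moves only by the shell command python3 -m jog 'ROWS'. ROWS is a JSON object of lists of equal length, an entry for each row: "claw": the opening, from 0 (shut) to 1 (fully open); "xyz": the shift along the tool's x, y, z each as a share of 0.1 m, from -1 to 1, a list of three; "twist": the turn, a rotation vector about the tool's x, y, z each as a share of 180 degrees, from -1 to 1, a list of three. A call has 1 to 12 rows; each row shifts and turns the commanded pose from where the row before left it, along the tool's axes as they then stand; what a row does not reach is not made up. A row lasts 1/8 s, in which the tool goes at most 62.5 mm and 10.7 degrees, less where a joint would pass 70% of its speed; a pose out of reach is approached as far as the arm can. A call with a number of a shift or a turn outside -1 to 1 is refused whole. A call with a gripper value outside its range is refused whole. The fingers move at their own pace and stop on an object; the grip force is fixed at half the most. Time passes only in rows, so rows that do not move let the fingers close. It gives the time, the measured TCP pose, the force, the opening and the grip force at its end, in the units of the state.
- readout.read_state(): the state, without advancing time (a new reading comes with each control period).
- optics.get_image(name): name is "side" or "top"; returns a dict with "color" (400x640x3 uint8, red, green, blue), "fovy" (degrees; the focal length in pixels is half the picture's height over the tangent of half this angle, whatever the lens; pixels are square), "cx", "cy" (the principal point, pixels), "view" (4x4, takes a point from world to camera coordinates). Camera axes: x right, y up, looking along -z (the intrinsics and any distortion apply to the point x, -y, -z); pixel columns grow to the right and rows downward; lengths in mm; the calibration is good to about 2 mm. A picture is of the moment at which its call begins. There is no depth.
- order.finish_job(): hands the job in; it is judged then, once.
Trained networks look in the newest picture that a camera, given by its name, has taken for a name from the list of things; names that differ only in an ending like _2 or _b are one class to them, and where a whole thing is asked for, a point or a joint stands for the part that bears it (a point fixed in the world has none). Each returns a list of dicts, best first, with "score" (0 to 1); they miss things now and then, are a little off and sometimes report something else, mostly with a low value. They report only what shows in the picture. A call takes as long as a camera call. They do not tell look-alikes from the thing itself.
- optics.boxes_of(camera, label): "rect" ([left, top, width, height] in pixels, round what is visible of it).
The state is a dict: "clock": time; "qpos": joint angles; "qd": joint speeds; "tau": joint torques, N m; "eef_pos": TCP position; "tool_rot": TCP orientation; "force": force on the tool from outside, world axes, zero at the start; "torque": the same for the moment, N m; "width": finger opening in mm; "gripper_force": force on a finger pad.
Only numpy, scipy, OpenCV 4.12 (cv2) and the standard library are available. Lean on these libraries where they do the work, as an engineer would, in place of code of your own. Each camera call takes 0.05 s, during which the arm holds its last target. There are 200 camera calls.

## Working session

There is one attempt and no reset: what is moved stays moved. The work goes in short steps, Python scripts to look and compute and a shell command to move; the robot and the scene stay as the last step left them, time stands still between calls to the robot, and variables do not carry over. Pictures are saved under pics/ and viewed, at most 14 in all, crops included, and the job is handed in when it is done.

```bash
mkdir -p pics; ls
python3 - <<'E'
from cell import readout, optics
import cv2,numpy as np
s=readout.read_state(); print(s['clock'],s['eef_pos'],s['tool_rot'],s['width'])
for n in('top','side'):
    i=optics.get_image(n); cv2.imwrite(f'pics/{n}0.png',i['color'][:,:,::-1]); print(n,i['fovy'],i['cx'],i['cy'],i.keys(),np.round(i['view'],3).tolist())
    for l in ['plane','jar','tape','plane_tray','jar_tray','tape_tray','mat']:
        print(l,[(np.round(b['rect']).tolist(),round(b['score'],2)) for b in optics.boxes_of(n,l)][:4])
E
```

```text
pics
0.0 [ 197.99666225 -618.40470351  209.07936325] [-3.13967841e+00 -1.86258284e-05  3.09778000e-01] 85.40444930727698
top 43.474513715079794 323.07102840651555 196.90070817517008 dict_keys(['color', 'fovy', 'cx', 'cy', 'view']) [[0.008, -1.0, -0.005, 44.703], [0.994, 0.007, 0.107, -550.099], [-0.107, -0.006, 0.994, -1521.319], [0.0, 0.0, 0.0, 1.0]]
plane [([188.0, 273.0, 40.0, 14.0], 0.7)]
jar [([228.0, 192.0, 22.0, 18.0], 0.88)]
tape [([430.0, 218.0, 32.0, 15.0], 0.82)]
plane_tray [([216.0, 166.0, 53.0, 57.0], 0.95)]
jar_tray [([416.0, 189.0, 50.0, 53.0], 0.78)]
tape_tray [([276.0, 173.0, 55.0, 60.0], 0.74)]
mat [([357.0, 174.0, 39.0, 40.0], 0.58), ([284.0, 202.0, 42.0, 20.0], 0.36)]
side 42.22308014603585 309.36447380957514 204.46872118501753 dict_keys(['color', 'fovy', 'cx', 'cy', 'view']) [[-0.981, -0.195, 0.009, 526.074], [0.155, -0.752, 0.641, -87.773], [-0.118, 0.63, 0.768, -1601.715], [0.0, 0.0, 0.0, 1.0]]
plane [([361.0, 310.0, 18.0, 46.0], 0.89), ([338.0, 260.0, 44.0, 26.0], 0.75), ([305.0, 211.0, 17.0, 41.0], 0.67)]
jar [([277.0, 263.0, 24.0, 30.0], 0.94), ([314.0, 122.0, 50.0, 38.0], 0.71), ([276.0, 211.0, 59.0, 41.0], 0.57)]
tape [([341.0, 119.0, 14.0, 24.0], 0.67)]
plane_tray [([245.0, 261.0, 67.0, 47.0], 0.87)]
jar_tray [([313.0, 122.0, 52.0, 37.0], 0.89)]
tape_tray [([274.0, 210.0, 59.0, 44.0], 0.63)]
mat [([289.0, 162.0, 42.0, 37.0], 0.66)]
```

Run:
```python
import cv2
a=cv2.imread('pics/top0.png');cv2.imwrite('pics/t1.png',cv2.resize(a[130:310,180:480],None,fx=2.66,fy=2.66,interpolation=3))
a=cv2.imread('pics/side0.png');cv2.imwrite('pics/s1.png',cv2.resize(a[100:370,210:430],None,fx=2.2,fy=2.2,interpolation=3))
```

```text
(no output)
```

View pics/t1.png

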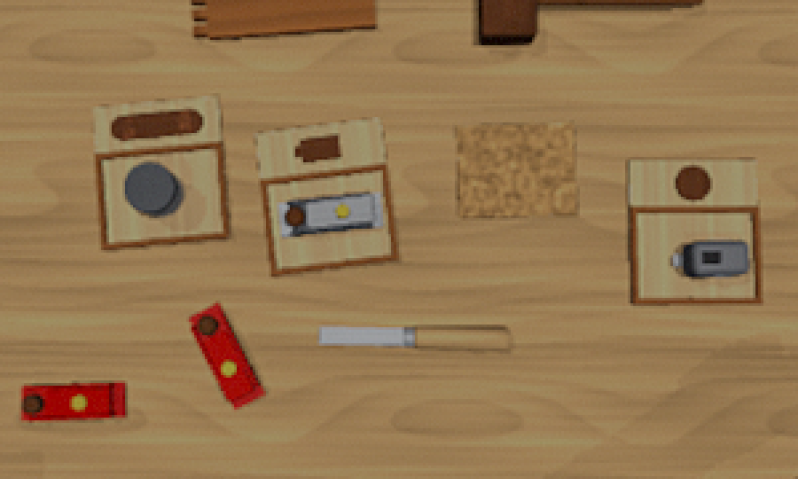

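View pics/s1.png

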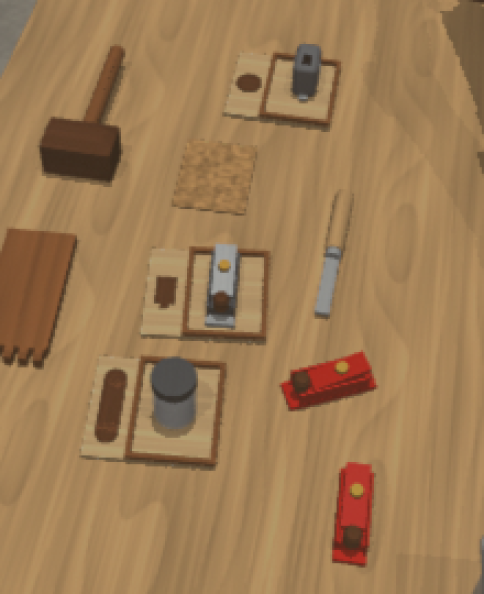

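View pics/top0.png

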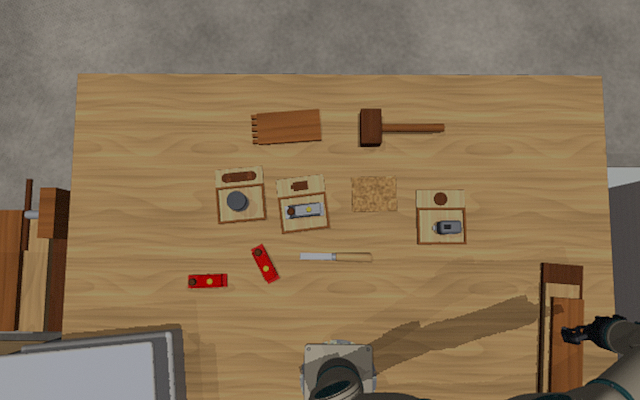

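The top picture (crop at 2.66x) shows the jar in the bar-silhouette tray (236,202), the plane in the tape tray (304,210), and the tape in the disc tray (448,228). The cork mat is empty (374,194). Plane candidates are the grey one at (304,210) and two red look-alikes at (208,281) and (265,263). I choose the grey one, and I'll check all three in one close mosaic.

```bash
cat > h.py <<'E'
import numpy as np,cv2
from cell import readout,optics
def cam(n):
    i=optics.get_image(n); i['f']=200/np.tan(np.radians(i['fovy']/2)); return i
def proj(i,P):
    P=np.atleast_2d(P); c=P@i['view'][:3,:3].T+i['view'][:3,3]
    return np.c_[i['cx']+i['f']*c[:,0]/-c[:,2], i['cy']-i['f']*c[:,1]/-c[:,2]]
def unproj(i,uv,z):
    uv=np.atleast_2d(uv).astype(float); d=np.c_[(uv[:,0]-i['cx'])/i['f'],-(uv[:,1]-i['cy'])/i['f'],-np.ones(len(uv))]
    R=np.array(i['view'])[:3,:3];t=np.array(i['view'])[:3,3]; o=-R.T@t; w=d@R
    return o+w*((z-o[2])/w[:,2])[:,None]
E
python3 - <<'E'
from h import *
def m(name,tls,ks):
    i=cam(name);a=i['color'][:,:,::-1];r=[]
    for (u,v) in tls:
        c=cv2.resize(a[v:v+66,u:u+66],(264,264),interpolation=cv2.INTER_CUBIC); c=cv2.convertScaleAbs(c,alpha=1.5); r.append(c)
    return np.hstack(r)
cv2.imwrite('pics/m.png',np.vstack([m('top',[(208,161),(272,171),(408,183)],4),m('side',[(244,252),(270,202),(306,112)],4)]))
E
```

```text
(no output)
```

View pics/m.png

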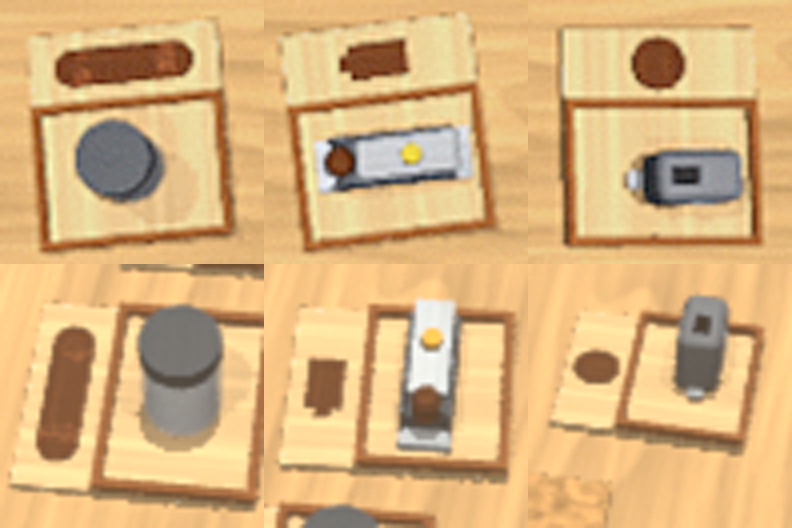

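Run:
```python
from h import *
T=cam('top');S=cam('side')
for n,i in (('top',T),('side',S)): print(n,(-i['view'][:3,:3].T@i['view'][:3,3]).round())
def P(i,o,pts,z): return unproj(i,np.array(o)+(np.array(pts)-1.5)/4,z)
def tray(n,i,o,pts):
    p=P(i,o,pts,16)[:,:2]; e=np.linalg.norm(np.diff(np.vstack([p,p[:1]]),axis=0),axis=1)
    c=p.mean(0); (cx,w,a)=cv2.minAreaRect(p.astype(np.float32)); 
    d=(p[0]-p[1])+(p[3]-p[2]); print(n,c.round(1),'edges',e.round(),'dir01',np.degrees(np.arctan2(d[1],d[0])).round(1))
tray('plane',T,(208,161),[(32,108),(219,92),(232,232),(43,249)])
tray('tape',T,(272,171),[(27,103),(213,86),(232,227),(43,250)])
tray('jar',T,(408,183),[(39,104),(231,101),(232,244),(39,244)])
tray('tape s',S,(270,202),[(105,41),(250,47),(244,206),(91,203)])
tray('jar s',S,(306,112),[(113,47),(235,62),(213,181),(89,160)])
print('jar',P(T,(208,161),[(115,159)],92),P(S,(244,252),[(180,77)],92))
q=P(T,(272,171),[(53,142),(55,195),(205,126),(208,178),(76,160),(148,153)],12);print('plane',q[:4].mean(0),q.round(),'yawdir',np.degrees(np.arctan2(*(q[0]-q[2]+q[1]-q[3])[1::-1])))
print('knob',P(T,(272,171),[(76,160)],50),P(S,(270,202),[(161,136)],50))
print('gold',P(T,(272,171),[(148,153)],45),P(S,(270,202),[(167,74)],45))
print('tape',P(T,(408,183),[(171,174),(128,175),(213,174)],70),P(S,(306,112),[(175,54)],70),'hook',P(T,(408,183),[(104,180)],14),P(S,(306,112),[(166,129)],12))
print('mat T',unproj(T,180+0*np.zeros((1,2))+np.array([[516/2.66,170/2.66-50]]),5),'box',unproj(T,[[357+19.5,174+20]],5))
for k,zz in(('jar',92),):pass
```

```text
top [ 383.   40. 1572.]
side [ 341. 1045. 1281.]
plane [529.8 306.3] edges [147. 110. 147. 111.] dir01 95.5
tape [503.  108.5] edges [146. 111. 147. 115.] dir01 96.5
jar [ 463.7 -318.2] edges [149. 111. 149. 108.] dir01 90.9
tape s [503.6 112.5] edges [114. 151. 113. 154.] dir01 9.4
jar s [ 465.2 -315.2] edges [112. 156. 109. 150.] dir01 -0.3
jar [[530.74264032 305.74434885  92.        ]] [[532.80694587 309.97683766  92.        ]]
plane [507.99731372 107.56852922  12.        ] [[522. 168.  12.]
 [480. 166.  12.]
 [535.  50.  12.]
 [495.  47.  12.]
 [508. 150.  12.]
 [514.  94.  12.]] yawdir 96.62637349602001
knob [[504.80979477 147.21708143  50.        ]] [[505.09224748 152.16263869  50.        ]]
gold [[510.9831046   92.66193069  45.        ]] [[512.60677896  90.43631327  45.        ]]
tape [[ 460.36744747 -332.46354626   70.        ]
 [ 459.37326307 -300.36117323   70.        ]
 [ 460.608875   -363.80035033   70.        ]] [[ 460.05642132 -331.09486594   70.        ]] hook [[ 458.19177612 -294.40750027   14.        ]] [[ 459.09410145 -297.13262032   12.        ]]
mat T [[ 563.04308245 -110.82014569    5.        ]] box [[ 562.81605642 -118.71698011    5.        ]]
```

```bash
cat >> h.py <<'E'
from scipy.spatial.transform import Rotation as Ro
def to(x,y,z,yaw):
    s=readout.read_state(); R=Ro.from_euler('xyz',s['tool_rot']); G=Ro.from_euler('xyz',[np.pi,0,np.radians(yaw)])
    d=np.array([x,y,z])-s['eef_pos']
    print('turn share',((R.inv()*G).as_rotvec()/np.pi).round(4),'shift now',(R.inv().apply(d)/100).round(3),'shift after turn',(G.inv().apply(d)/100).round(3))
E
python3 -m jog '{"claw":[1,1,1,1,1,1,1,1],"xyz":[[0,0,0],[0,0,0],[0,0,0],[0,0,0],[0,0,0],[0,0,0],[0,0,0],[0,0,0]],"twist":[[0,0,-0.051],[0,0,-0.051],[0,0,-0.051],[0,0,-0.051],[0,0,-0.051],[0,0,-0.051],[0,0,-0.051],[0,0,-0.051]]}'; python3 -c "
from h import *
to(460,-332,150,91.5)"
```

```text
clock: 2.0
eef_pos: [198.0, -619.1, 210.0]
tool_rot: [-3.142, 0.0, 1.597]
force: [-0.5, -0.1, 0.1]
width: 85.4
gripper_force: 0.0
turn share [-0.      0.     -0.0001] shift now [2.803 2.693 0.6  ] shift after turn [2.802 2.694 0.6  ]
```

```bash
python3 -m jog '{"claw":[1,1,1,1,1,1,1,1,1],"xyz":[[0.35,0.337,0.05],[0.35,0.337,0.05],[0.35,0.337,0.05],[0.35,0.337,0.05],[0.35,0.337,0.05],[0.35,0.337,0.05],[0.35,0.337,0.15],[0.35,0.337,0.15],[0,0,0]],"twist":[[0,0,0],[0,0,0],[0,0,0],[0,0,0],[0,0,0],[0,0,0],[0,0,0],[0,0,0],[0,0,0]]}'
python3 - <<'E'
from h import *
to(460,-332,22,91.5)
r=[]
for n,(u,v) in (('top',(400,170)),('side',(290,80))):
    i=cam(n);r.append(cv2.resize(i['color'][v:v+100,u:u+100,::-1],(400,400),interpolation=3))
cv2.imwrite('pics/a.png',cv2.convertScaleAbs(np.hstack(r),alpha=1.4))
E
```

```text
clock: 3.12
eef_pos: [465.1, -328.5, 149.3]
tool_rot: [3.141, -0.003, 1.6]
force: [0.3, -0.4, -0.4]
width: 85.2
gripper_force: 0.0
turn share [ 0.0003 -0.001   0.0009] shift now [-0.038 -0.053  1.273] shift after turn [-0.034 -0.052  1.273]
```

View pics/a.png

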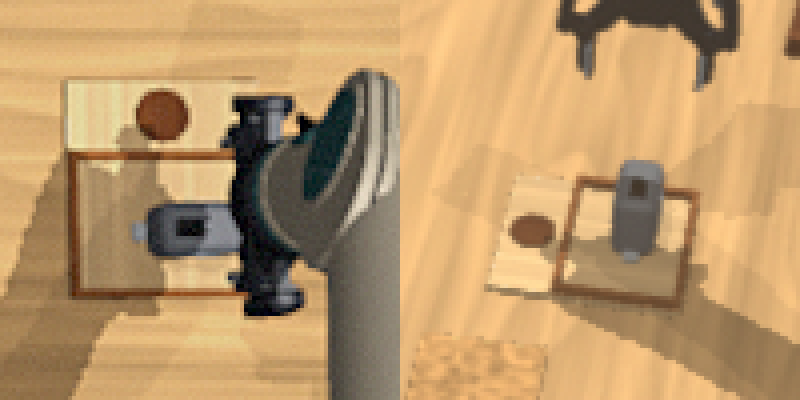

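The left (top) view shows the gripper above the tape (tape at crop 195,228). It sits outward because of its height, which matches the measured pose. The right (side) view shows both fingers open above the tape.

```bash
python3 -m jog '{"claw":[1,1,1,1],"xyz":[[0,0,0.2],[0,0,0.1],[0,0,0],[0,0,0]],"twist":[[0,0,0],[0,0,0],[0,0,0],[0,0,0]]}'; python3 -c "
from h import *
to(460,-332,22,91.5)"
```

```text
clock: 3.72
eef_pos: [462.0, -334.2, 120.6]
tool_rot: [3.141, 0.001, 1.591]
force: [1.0, -0.3, 0.8]
width: 85.3
gripper_force: 0.0
turn share [ 0.0003  0.0002 -0.002 ] shift now [ 0.023 -0.021  0.985] shift after turn [ 0.023 -0.02   0.986]
```

```bash
python3 -m jog '{"claw":[1,1,1,1,1,1,1,0,0,0,0,0],"xyz":[[0,0,0.2],[0,0,0.2],[0,0,0.2],[0,0,0.2],[0,0,0.1],[0,0,0.08],[0,0,0],[0,0,0],[0,0,0],[0,0,0],[0,0,0],[0,0,0]],"twist":[[0,0,0],[0,0,0],[0,0,0],[0,0,0],[0,0,0],[0,0,0],[0,0,0],[0,0,0],[0,0,0],[0,0,0],[0,0,0],[0,0,0]]}'; python3 -c "
from h import *
to(460,-332,22,91.5)"
```

```text
clock: 5.22
eef_pos: [462.2, -333.8, 22.6]
tool_rot: [3.141, 0.001, 1.591]
force: [-0.7, 0.7, 5.5]
width: 39.2
gripper_force: 62.2
turn share [ 0.0002  0.0002 -0.0018] shift now [ 0.019 -0.022  0.006] shift after turn [ 0.019 -0.021  0.006]
```

```bash
python3 -m jog '{"claw":[0,0,0,0,0,0,0,0,0,0,0,0],"xyz":[[0,0,-0.1],[0,0,-0.25],[0,0,-0.35],[0,0,-0.3],[0.2,0.1,0],[0.4,0.2,0],[0.4,0.2,0],[0.5,0.2,0],[0.4,0.2,0],[0.2,0.1,0],[0.06,0.06,0],[0,0,0]],"twist":[[0,0,0],[0,0,0],[0,0,0],[0,0,0],[0,0,0],[0,0,0],[0,0,0],[0,0,0],[0,0,0],[0,0,0],[0,0,0],[0,0,0]]}'; python3 -c "
from h import *
to(563,-113,20.5,90.5)"
```

```text
clock: 6.72
eef_pos: [563.4, -115.9, 122.0]
tool_rot: [-3.141, 0.0, 1.591]
force: [-1.7, -0.1, -2.1]
width: 38.8
gripper_force: 61.4
turn share [-0.0001  0.0001  0.0038] shift now [ 0.03  -0.003  1.015] shift after turn [ 0.029 -0.003  1.015]
```

```bash
python3 -m jog '{"claw":[0,0,0,0,0,0,0,0,0,0],"xyz":[[0.03,0,0.2],[0,0,0.25],[0,0,0.25],[0,0,0.15],[0,0,0.05],[0,0,0.03],[0,0,0.03],[0,0,0.03],[0,0,0.02],[0,0,0]],"twist":[[0,0,0],[0,0,0],[0,0,0],[0,0,0],[0,0,0],[0,0,0],[0,0,0],[0,0,0],[0,0,0],[0,0,0]]}'
```

```text
clock: 7.98
eef_pos: [563.3, -112.3, 21.0]
tool_rot: [-3.141, 0.0, 1.592]
force: [-0.3, 0.1, -0.4]
width: 38.9
gripper_force: 61.3
```

```bash
python3 -m jog '{"claw":[0,0],"xyz":[[0,0,0.01],[0,0,0]],"twist":[[0,0,0],[0,0,0]]}'; python3 -m jog '{"claw":[1,1,1,1,1,1,1,1,1],"xyz":[[0,0,0],[0,0,0],[0,0,0],[0,0,0],[0,0,0],[0,0,-0.2],[0,0,-0.4],[0,0,-0.5],[0,0,-0.2]],"twist":[[0,0,0],[0,0,0],[0,0,0],[0,0,0],[0,0,0],[0,0,0],[0,0,0],[0,0,0],[0,0,0]]}'; python3 -c "
from h import *
to(531,307,150,95.5)"
```

```text
clock: 8.22
eef_pos: [563.4, -112.4, 20.0]
tool_rot: [-3.142, 0.0, 1.592]
force: [0.1, 0.5, -3.4]
width: 38.7
gripper_force: 61.3
clock: 9.35
eef_pos: [564.9, -112.5, 153.0]
tool_rot: [3.137, 0.001, 1.592]
force: [0.4, -1.5, -0.6]
width: 85.6
gripper_force: 0.0
turn share [ 0.0014  0.0003 -0.024 ] shift now [ 4.201 -0.253  0.026] shift after turn [4.208 0.064 0.03 ]
```

```bash
python3 -m jog '{"claw":[1,1,1,1,1,1,1,1,1,1,1,1],"xyz":[[0,0,0],[0.2,0.06,0],[0.45,0,0],[0.45,0,0],[0.45,0,0],[0.45,0,0],[0.45,0,0],[0.45,0,0],[0.45,0,0],[0.45,0,0],[0.3,0,0],[0.1,0,0]],"twist":[[0,0,-0.024],[0,0,0],[0,0,0],[0,0,0],[0,0,0],[0,0,0],[0,0,0],[0,0,0],[0,0,0],[0,0,0],[0,0,0],[0,0,0]]}'; python3 -m jog '{"claw":[1,1],"xyz":[[0,0,0],[0,0,0]],"twist":[[0,0,0],[0,0,0]]}';python3 - <<'E'
from h import *
to(531.5,307,31,95.5)
r=[]
for n,(u,v) in (('top',(200,140)),('side',(240,200))):
    i=cam(n);r.append(cv2.resize(i['color'][v:v+120,u:u+100,::-1],(400,480),interpolation=3))
cv2.imwrite('pics/b.png',cv2.convertScaleAbs(np.hstack(r),alpha=1.4))
E
```

```text
clock: 10.85
eef_pos: [526.9, 310.2, 149.5]
tool_rot: [-3.14, -0.002, 1.671]
force: [0.1, 0.3, -0.1]
width: 85.2
gripper_force: 0.0
clock: 11.1
eef_pos: [529.4, 304.3, 149.8]
tool_rot: [-3.141, 0.002, 1.665]
force: [0.0, -0.7, -0.8]
width: 85.5
gripper_force: 0.0
turn share [-0.0001  0.0005 -0.0007] shift now [0.027 0.024 1.188] shift after turn [0.025 0.024 1.188]
```

View pics/b.png

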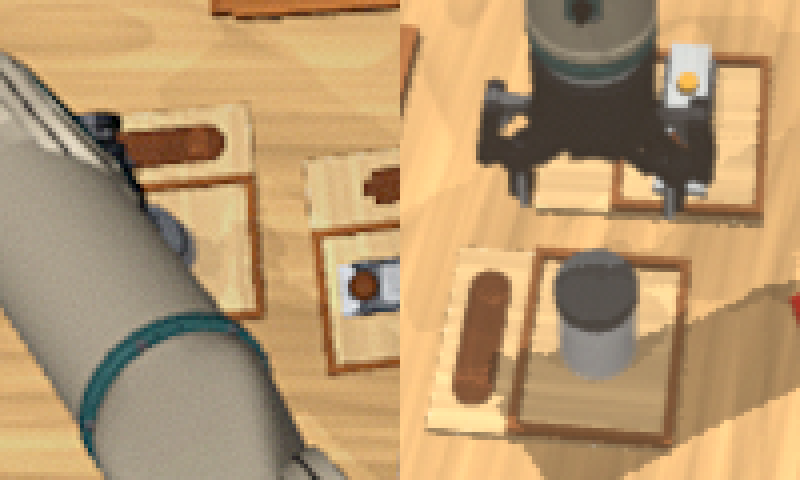

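The top view shows the arm covering the jar. The side view shows the open fingers (crop 520,190 and 675,200) above the jar's lid (597,280), clear of everything.

```bash
python3 - <<'E'
from h import *
i=cam('side')
p=unproj(i,np.array([240,200])+(np.array([(134,249),(290,260),(272,445),(110,428)])-1.5)/4,16);print(p.mean(0),p.round())
print(unproj(i,[[289,270]],92)); to(531.5,307,31,95.5)
E
python3 -m jog '{"claw":[1,1,1,1,1,1,1,0,0,0,0,0],"xyz":[[0.02,0.02,0.2],[0,0,0.25],[0,0,0.25],[0,0,0.25],[0,0,0.15],[0,0,0.09],[0,0,0],[0,0,0],[0,0,0],[0,0,0],[0,0,0],[0,0,0]],"twist":[[0,0,0],[0,0,0],[0,0,0],[0,0,0],[0,0,0],[0,0,0],[0,0,0],[0,0,0],[0,0,0],[0,0,0],[0,0,0],[0,0,0]]}'
```

```text
[530.70395749 308.64905963  16.        ] [[596. 242.  16.]
 [483. 229.  16.]
 [466. 377.  16.]
 [577. 387.  16.]]
[[532.42542871 307.05795279  92.        ]]
turn share [ 0.      0.0002 -0.0007] shift now [0.022 0.022 1.191] shift after turn [0.021 0.022 1.191]
clock: 12.75
eef_pos: [531.7, 309.0, 32.3]
tool_rot: [3.14, -0.001, 1.667]
force: [0.1, -0.3, 7.1]
width: 57.0
gripper_force: 63.0
```

```bash
python3 -m jog '{"claw":[0,0,0,0,0,0,0,0,0,0,0,0],"xyz":[[0,0,-0.1],[0,0,-0.25],[0,0,-0.35],[0,0,-0.3],[0,0,-0.2],[0,0,0],[-0.2,-0.05,0],[-0.35,-0.05,0],[-0.45,-0.05,0],[-0.45,-0.05,0],[-0.45,-0.05,0],[-0.45,-0.05,0]],"twist":[[0,0,0],[0,0,0],[0,0,0],[0,0,0],[0,0,0.028],[0,0,0],[0,0,0],[0,0,0],[0,0,0],[0,0,0],[0,0,0],[0,0,0]]}'; python3 -m jog '{"claw":[0,0,0,0,0,0,0,0,0,0,0],"xyz":[[-0.45,-0.05,0],[-0.45,-0.05,0],[-0.45,-0.05,0],[-0.45,-0.05,0],[-0.45,-0.05,0],[-0.45,-0.05,0],[-0.45,-0.05,0],[-0.35,0,0],[-0.2,0,0],[0,0,0],[0,0,0]],"twist":[[0,0,0],[0,0,0],[0,0,0],[0,0,0],[0,0,0],[0,0,0],[0,0,0],[0,0,0],[0,0,0],[0,0,0],[0,0,0]]}';python3 -c "
from h import *
to(465,-317,33.5,90.5)"
```

```text
clock: 14.25
eef_pos: [501.5, 71.5, 149.9]
tool_rot: [-3.139, 0.0, 1.581]
force: [0.3, -0.7, -2.9]
width: 56.8
gripper_force: 64.6
clock: 15.62
eef_pos: [470.9, -294.8, 150.6]
tool_rot: [-3.141, -0.002, 1.582]
force: [0.0, -0.2, -3.4]
width: 56.9
gripper_force: 64.6
turn share [-0.0002 -0.0006  0.0007] shift now [-0.224 -0.06   1.171] shift after turn [-0.222 -0.061  1.171]
```

```bash
python3 -m jog '{"claw":[0,0,0,0,0,0,0,0,0,0,0,0],"xyz":[[-0.22,-0.06,0],[0,0,0],[0,0,0.2],[0,0,0.3],[0,0,0.3],[0,0,0.2],[0,0,0.06],[0,0,0.03],[0,0,0.03],[0,0,0.02],[0,0,0.01],[0,0,0]],"twist":[[0,0,0],[0,0,0],[0,0,0],[0,0,0],[0,0,0],[0,0,0],[0,0,0],[0,0,0],[0,0,0],[0,0,0],[0,0,0],[0,0,0]]}';python3 -c "
from h import *
to(465,-317,33,90.5)"
```

```text
clock: 17.12
eef_pos: [465.0, -319.2, 36.1]
tool_rot: [3.141, 0.0, 1.579]
force: [-0.1, -0.2, -3.5]
width: 56.7
gripper_force: 64.6
turn share [ 0.0001  0.     -0.0002] shift now [0.022 0.    0.031] shift after turn [0.022 0.    0.031]
```

```bash
python3 -m jog '{"claw":[0,0,0,0],"xyz":[[0.01,0,0.015],[0,0,0.01],[0,0,0.01],[0,0,0]],"twist":[[0,0,0],[0,0,0],[0,0,0],[0,0,0]]}'
```

```text
clock: 17.62
eef_pos: [464.9, -318.1, 32.4]
tool_rot: [-3.141, -0.0, 1.579]
force: [-0.4, -1.4, -3.7]
width: 56.7
gripper_force: 64.6
```

```bash
python3 -m jog '{"claw":[0,0],"xyz":[[0,0,0.008],[0,0,0]],"twist":[[0,0,0],[0,0,0]]}'
```

```text
clock: 17.88
eef_pos: [465.0, -318.3, 32.2]
tool_rot: [3.141, 0.0, 1.579]
force: [-1.2, 0.6, 3.9]
width: 57.1
gripper_force: 65.3
```

```bash
python3 -m jog '{"claw":[1,1,1,1,1,1,1,1,1,1,1,1],"xyz":[[0,0,0],[0,0,0],[0,0,0],[0,0,0],[0,0,-0.2],[0,0,-0.4],[0,0,-0.5],[0,0,-0.2],[0.2,0,0],[0.4,0.05,0],[0.4,0.05,0],[0.4,0.05,0]],"twist":[[0,0,0],[0,0,0],[0,0,0],[0,0,0],[0,0,0],[0,0,0],[0,0,0],[0,0,0],[0,0,0],[0,0,0],[0,0,0],[0,0,0]]}';python3 -m jog '{"claw":[1,1,1,1,1,1,1,1,1,1],"xyz":[[0.4,0.05,0],[0.4,0.05,0],[0.4,0.05,0],[0.4,0.05,0],[0.4,0.05,0],[0.3,0.05,0],[0.2,0,0],[0,0,0],[0,0,0],[0,0,0]],"twist":[[0,0,0],[0,0,0],[0,0,0],[0,0,0],[0,0,0],[0,0,0],[0,0,0],[0,0,-0.034],[0,0,0],[0,0,0]]}';python3 -c "
from h import *
to(509,108,10,96.6)"
```

```text
clock: 19.38
eef_pos: [477.6, -174.9, 160.4]
tool_rot: [-3.139, -0.002, 1.58]
force: [0.6, -0.4, -0.0]
width: 85.3
gripper_force: 0.0
clock: 20.62
eef_pos: [505.8, 72.3, 161.0]
tool_rot: [-3.14, -0.0, 1.684]
force: [0.3, 0.1, 0.6]
width: 85.4
gripper_force: 0.0
turn share [-0.0005 -0.     -0.0006] shift now [0.351 0.075 1.51 ] shift after turn [0.351 0.073 1.51 ]
```

```bash
python3 -m jog '{"claw":[1,1,1,1,1,1],"xyz":[[0.2,0.07,0],[0.15,0,0.2],[0,0,0.3],[0,0,0.2],[0,0,0],[0,0,0]],"twist":[[0,0,0],[0,0,0],[0,0,0],[0,0,0],[0,0,0],[0,0,0]]}';python3 - <<'E'
from h import *
to(509,108,10,96.6)
r=[]
for n,(u,v) in (('top',(260,150)),('side',(250,180))):
    i=cam(n);r.append(cv2.resize(i['color'][v:v+100,u:u+100,::-1],(400,400),interpolation=3))
cv2.imwrite('pics/c.png',cv2.convertScaleAbs(np.hstack(r),alpha=1.4))
E
```

```text
clock: 21.38
eef_pos: [510.1, 107.8, 92.3]
tool_rot: [3.141, -0.0, 1.685]
force: [-0.0, 0.1, 0.0]
width: 85.3
gripper_force: 0.0
turn share [ 0.0003 -0.     -0.0003] shift now [ 0.003 -0.011  0.823] shift after turn [ 0.003 -0.01   0.823]
```

View pics/c.png

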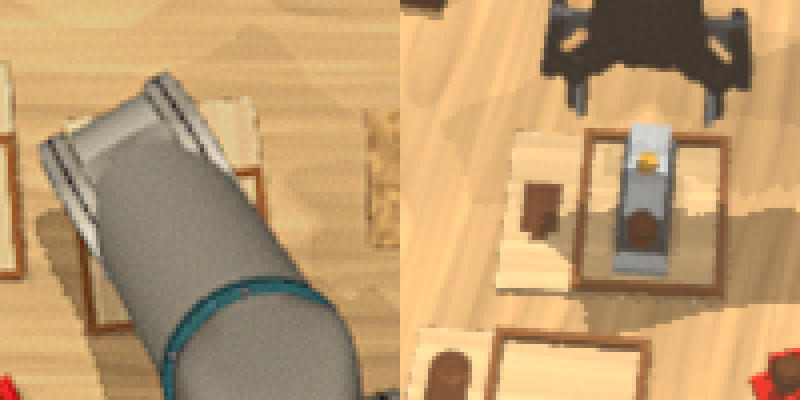

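The side view shows the open fingers (crop 578,95 and 712,105) centred across the grey plane (648,200), with the lips below. Descending.

```bash
python3 -m jog '{"claw":[1,1,1,1,1,1,1,0,0,0,0,0],"xyz":[[0,-0.005,0.2],[0,0,0.25],[0,0,0.2],[0,0,0.1],[0,0,0.05],[0,0,0.02],[0,0,0],[0,0,0],[0,0,0],[0,0,0],[0,0,0],[0,0,0]],"twist":[[0,0,0],[0,0,0],[0,0,0],[0,0,0],[0,0,0],[0,0,0],[0,0,0],[0,0,0],[0,0,0],[0,0,0],[0,0,0],[0,0,0]]}';python3 -c "
from h import *
to(509,108,10,96.6)"
```

```text
clock: 22.98
eef_pos: [509.3, 107.8, 10.3]
tool_rot: [3.141, 0.0, 1.686]
force: [-2.0, 0.3, 5.7]
width: 38.2
gripper_force: 60.3
turn share [ 0.0001  0.     -0.0001] shift now [ 0.003 -0.003  0.003] shift after turn [ 0.003 -0.003  0.003]
```

```bash
python3 -m jog '{"claw":[0,0,0,0,0,0,0,0,0,0,0,0],"xyz":[[0,0,-0.05],[0,0,-0.15],[0,0,-0.3],[0,0,-0.3],[0,0,-0.1],[0.15,0.04,0],[0.35,0.08,0],[0.45,0.1,0],[0.45,0.1,0],[0.35,0.08,0],[0.2,0.04,0],[0,0,0]],"twist":[[0,0,0],[0,0,0],[0,0,0],[0,0,0],[0,0,0],[0,0,0],[0,0,0],[0,0,0],[0,0,0],[0,0,0],[0,0,0],[0,0,0]]}';python3 -m jog '{"claw":[0,0,0,0,0,0],"xyz":[[0,0,0],[0,0,0.2],[0,0,0.3],[0,0,0],[0,0,0],[0,0,0]],"twist":[[0,0,0],[0,0,0],[0,0,0],[0,0,0],[0,0,0],[0,0,0]]}';python3 - <<'E'
from h import *
to(530.3,307.5,10.5,96)
i=cam('side');cv2.imwrite('pics/d.png',cv2.resize(cv2.convertScaleAbs(i['color'][200:320,220:340,::-1],alpha=1.4),(600,600),interpolation=3))
E
```

```text
clock: 24.48
eef_pos: [529.3, 308.4, 98.7]
tool_rot: [-3.14, -0.0, 1.689]
force: [0.1, -0.5, -4.8]
width: 37.7
gripper_force: 61.4
clock: 25.22
eef_pos: [531.6, 306.6, 51.1]
tool_rot: [3.139, -0.001, 1.685]
force: [0.9, 0.1, -5.2]
width: 37.9
gripper_force: 62.1
turn share [ 0.0007 -0.0003  0.0031] shift now [ 0.01  -0.013  0.406] shift after turn [ 0.01  -0.012  0.406]
```

View pics/d.png

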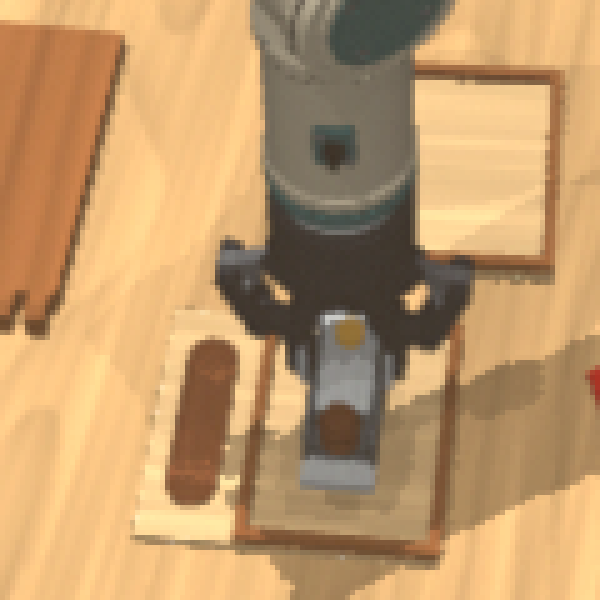

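The plane is held level over its tray, with its front end at crop (337,488). Checking how it sits along the tray.

```bash
python3 - <<'E'
from h import *
i=cam('side'); p=unproj(i,[[220+337/5-.4,200+488/5-.4]],49); print(p, p[0,:2]-60*np.array([-.115,.993]))
E
python3 -m jog '{"claw":[0,0,0,0,0,0,0,0,0],"xyz":[[0.01,-0.01,0.1],[0,0,0.15],[0,0,0.08],[0,0,0.03],[0,0,0.02],[0,0,0.01],[0,0,0],[0,0,0],[0,0,0]],"twist":[[0,0,0],[0,0,0],[0,0,0],[0,0,0],[0,0,0],[0,0,0],[0,0,0],[0,0,0],[0,0,0]]}'
```

```text
[[525.7036523  365.70066836  49.        ]] [532.6036523  306.12066836]
clock: 26.45
eef_pos: [529.5, 307.5, 10.9]
tool_rot: [3.141, -0.0, 1.686]
force: [-0.0, 0.0, -5.2]
width: 38.2
gripper_force: 62.1
```

Centred to within 2 mm. I'll ease it down to contact.

```bash
python3 -m jog '{"claw":[0,0,0],"xyz":[[0,0,0.006],[0,0,0.006],[0,0,0]],"twist":[[0,0,0],[0,0,0],[0,0,0]]}'
```

```text
clock: 26.82
eef_pos: [529.5, 307.4, 10.3]
tool_rot: [3.141, 0.0, 1.686]
force: [-1.8, -1.2, 4.8]
width: 38.1
gripper_force: 63.2
```

```bash
python3 -m jog '{"claw":[0.7,0.7,0.7,0.7,0.7,0.7,1,1,1,1,1,1],"xyz":[[0,0,0],[0,0,0],[0,0,0],[0,0,-0.1],[0,0,-0.3],[0,0,-0.5],[0,0,-0.4],[0,0,-0.1],[0,0,0],[-0.25,0.02,0],[-0.4,0.03,0],[-0.4,0.03,0]],"twist":[[0,0,0],[0,0,0],[0,0,0],[0,0,0],[0,0,0],[0,0,0],[0,0,0],[0,0,0.03],[0,0,0],[0,0,0],[0,0,0],[0,0,0]]}';python3 -m jog '{"claw":[1,1,1,1,1,1,1,1,1,1,1],"xyz":[[-0.45,0.03,0],[-0.45,0.03,0],[-0.45,0.03,0],[-0.45,0.03,0],[-0.45,0.03,0],[-0.4,0.02,0],[-0.3,0,0],[-0.2,0,0],[0,0,0],[0,0,0],[0,0,0]],"twist":[[0,0,0],[0,0,0],[0,0,0],[0,0,0],[0,0,0],[0,0,0],[0,0,0],[0,0,0],[0,0,0],[0,0,0],[0,0,0]]}';python3 - <<'E'
from h import *
to(563.4,-112.4,20,91.2)
i=cam('side');cv2.imwrite('pics/e.png',cv2.resize(cv2.convertScaleAbs(i['color'][100:330,220:400,::-1],alpha=1.4),(469,599),interpolation=3))
E
```

```text
clock: 28.32
eef_pos: [538.9, 201.3, 148.6]
tool_rot: [-3.14, 0.001, 1.594]
force: [0.2, -1.6, 0.5]
width: 85.4
gripper_force: 0.0
clock: 29.7
eef_pos: [563.3, -110.0, 149.6]
tool_rot: [3.142, -0.001, 1.594]
force: [0.2, 0.4, 0.1]
width: 85.2
gripper_force: 0.0
turn share [ 0.     -0.0003  0.0008] shift now [-2.500e-02  1.000e-03  1.295e+00] shift after turn [-2.400e-02  1.000e-03  1.296e+00]
```

View pics/e.png

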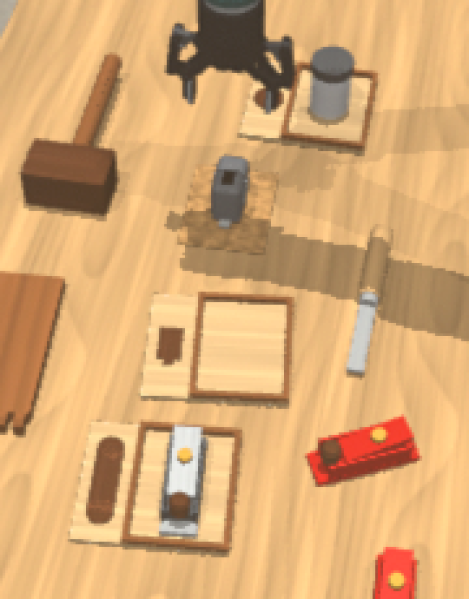

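The plane and jar sit in their own trays (crop 183,480 and 330,85). The tape stands upright on the mat (231,190), directly under the gripper.

```bash
python3 - <<'E'
from h import *
i=cam('side'); s=2.606
print('tape',unproj(i,[[220+231/s,100+166/s]],67)); p=unproj(i,np.array([220,100])+np.array([(199,293),(294,296),(290,403),(192,398)])/s,16); print('tray',p.mean(0),p.round())
E
python3 -m jog '{"claw":[1,1,1,1,1,1,1,0,0,0,0,0],"xyz":[[-0.02,0,0.2],[0,0,0.35],[0,0,0.35],[0,0,0.25],[0,0,0.1],[0,0,0.045],[0,0,0],[0,0,0],[0,0,0],[0,0,0],[0,0,0],[0,0,0]],"twist":[[0,0,0],[0,0,0],[0,0,0],[0,0,0],[0,0,0],[0,0,0],[0,0,0],[0,0,0],[0,0,0],[0,0,0],[0,0,0],[0,0,0]]}'
```

```text
tape [[ 563.29965406 -120.67471032   67.        ]]
tray [500.79767202 114.4454852   16.        ] [[569.  47.  16.]
 [456.  29.  16.]
 [434. 183.  16.]
 [544. 199.  16.]]
clock: 31.3
eef_pos: [563.6, -114.1, 20.8]
tool_rot: [3.141, 0.0, 1.591]
force: [0.4, -0.4, 6.0]
width: 39.2
gripper_force: 62.1
```

```bash
python3 -m jog '{"claw":[0,0,0,0,0,0,0,0,0,0,0,0],"xyz":[[0,0,-0.1],[0,0,-0.25],[0,0,-0.35],[0,0,-0.3],[0,0,0],[0.15,-0.04,0],[0.35,-0.04,0],[0.4,-0.05,0],[0.4,-0.05,0],[0.4,-0.04,0],[0.4,-0.04,0],[0.21,-0.03,0]],"twist":[[0,0,0],[0,0,0],[0,0,0],[0,0,0],[0,0,-0.037],[0,0,0],[0,0,0],[0,0,0],[0,0,0],[0,0,0],[0,0,0],[0,0,0]]}';python3 -m jog '{"claw":[0,0,0,0,0,0],"xyz":[[0,0,0.2],[0,0,0.25],[0,0,0.1],[0,0,0],[0,0,0],[0,0,0]],"twist":[[0,0,0],[0,0,0],[0,0,0],[0,0,0],[0,0,0],[0,0,0]]}';python3 - <<'E'
from h import *
to(502.5,111,24,98)
i=cam('side');cv2.imwrite('pics/f.png',cv2.resize(cv2.convertScaleAbs(i['color'][170:270,255:355,::-1],alpha=1.4),(600,600),interpolation=3))
E
```

```text
clock: 32.8
eef_pos: [500.6, 114.6, 119.7]
tool_rot: [-3.14, -0.002, 1.71]
force: [0.6, -0.7, -2.0]
width: 39.3
gripper_force: 61.3
clock: 33.55
eef_pos: [503.4, 111.0, 65.8]
tool_rot: [3.14, -0.0, 1.707]
force: [0.5, -0.0, -2.5]
width: 39.2
gripper_force: 61.2
turn share [ 0.0004 -0.0001 -0.001 ] shift now [ 0.001 -0.01   0.418] shift after turn [ 0.001 -0.009  0.418]
```

View pics/f.png

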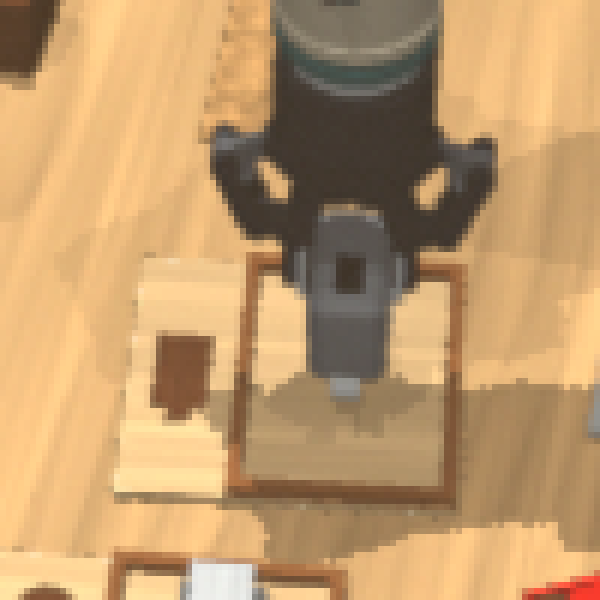

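The tape is held upright over its tray, with its front base edge at crop (345,380) and the tray corners at (248,256), (466,266), (454,506) and (230,494).

Run:
```python
from h import *
i=cam('side'); o=np.array([255,170]);f=lambda p,z: unproj(i,o+np.array(p)/6-.42,z)
p=f([(345,381)],51)[0];print('front',p,'centre',p[:2]-33*np.array([-.139,.99]))
q=f([(248,256),(466,266),(454,504),(230,492)],16);print('tray',q.mean(0))
h=f([(345,388)],54)[0];print('hook->c',h[:2]-40*np.array([-.139,.99]))
```

```text
front [500.38103997 142.41950612  51.        ] centre [504.96803997 109.74950612]
tray [503.24215162 113.08562432  16.        ]
hook->c [504.73395051 109.22031226]
```

```bash
python3 -m jog '{"claw":[0,0,0,0,0,0,0,0,0],"xyz":[[0.015,-0.015,0.1],[0,0,0.15],[0,0,0.09],[0,0,0.03],[0,0,0.02],[0,0,0.015],[0,0,0.01],[0,0,0],[0,0,0]],"twist":[[0,0,0],[0,0,0],[0,0,0],[0,0,0],[0,0,0],[0,0,0],[0,0,0],[0,0,0],[0,0,0]]}'
```

```text
clock: 34.78
eef_pos: [501.4, 112.2, 23.7]
tool_rot: [3.141, -0.0, 1.708]
force: [-0.9, 0.2, -0.9]
width: 39.1
gripper_force: 61.4
```

```bash
python3 -m jog '{"claw":[0,0],"xyz":[[0,0,0.008],[0,0,0]],"twist":[[0,0,0],[0,0,0]]}'
```

```text
clock: 35.02
eef_pos: [501.4, 112.2, 23.7]
tool_rot: [3.141, 0.0, 1.708]
force: [-1.6, -1.3, 9.3]
width: 39.1
gripper_force: 62.7
```

In contact. Releasing and retreating upward, then to one side for a clear view.

```bash
python3 -m jog '{"claw":[0.8,0.8,0.8,0.8,0.8,1,1,1,1,1,1,1],"xyz":[[0,0,0],[0,0,0],[0,0,0],[0,0,-0.2],[0,0,-0.4],[0,0,-0.5],[0,0,-0.5],[0,0,-0.2],[-0.3,0,0],[-0.5,0,0],[-0.5,0,0],[-0.5,0,0]],"twist":[[0,0,0],[0,0,0],[0,0,0],[0,0,0],[0,0,0],[0,0,0],[0,0,0],[0,0,0],[0,0,0],[0,0,0],[0,0,0],[0,0,0]]}';python3 - <<'E'
from h import *
r=[]
for n,(u,v) in (('top',(200,100)),('side',(210,100))):
    i=cam(n);c=i['color'][v:v+240,u:u+(290 if n=='top' else 220),::-1]
    r.append(cv2.resize(c,None,fx=1.56,fy=1.56,interpolation=3))
cv2.imwrite('pics/g.png',cv2.convertScaleAbs(np.hstack(r),alpha=1.4))
E
```

```text
clock: 36.52
eef_pos: [525.8, -67.7, 202.7]
tool_rot: [3.141, 0.0, 1.708]
force: [0.3, -0.0, 0.1]
width: 85.5
gripper_force: 0.0
```

View pics/g.png

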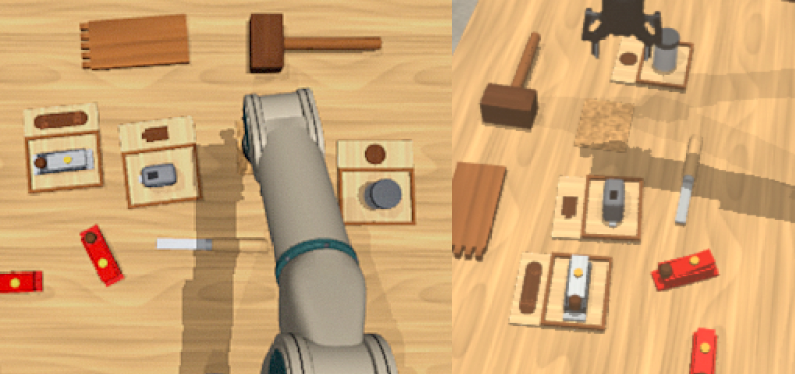

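The top view shows the plane (65,160), tape (158,175) and jar (384,193) each upright in its own tray. The jar's offset is perspective only. The mat is empty and the bystanders look unmoved.

```bash
python3 -m jog '{"claw":[1,1],"xyz":[[0,0,0],[0,0,0]],"twist":[[0,0,0],[0,0,0]]}'; python3 -c "
from cell import order
print(order.finish_job())"
```

```text
clock: 36.88
eef_pos: [525.7, -64.4, 202.7]
tool_rot: [-3.142, -0.001, 1.71]
force: [-0.8, 0.2, 0.4]
width: 85.9
gripper_force: 0.0
the job is handed in; nothing more can be done
None
```

The job was handed in at about 37 s: the tape was parked on the mat, then the jar, the plane and the tape were each set down upright in their own trays and released, and the last pictures showed the board, mallet and chisel where they were; the hand-in returned no verdict.

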